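# Shut and bar the mould box

## Robot

A 6-joint arm with a two-finger parallel gripper is mounted at the origin on the work surface. World frame = base frame: x ahead of the robot, y to its left, z up, the work surface at z = 0. Lengths are in m, angles in rad, forces in N, time in s.
With the tool pointing down it reaches from about 0.3 to 0.875 m from the base axis. Payload 6.4 kg.
Tool frame: the origin (TCP) lies midway between the tips of the shut fingers; the grasp point (between the pads) lies 19 mm behind it; x points along the fingers, y is the direction in which the jaws open and shut, and the axes are right-handed (so a half turn about x gives the same grasp; the last joint's range is limited). The gripper opens to 85 mm and grips with 20 to 120 N. Pads are 22 mm wide; open, the fingers measure 114 mm over their backs; the gripper's body (76 mm by 85 mm) begins 54 mm behind the grasp point. The pads swing forward as they close: fully open they stand 13 mm farther back than shut.
Start: joints at [-1.417, 0.181, 1.607, -0, 1.354, -0.206], TCP at [0.202, -0.538, 0.231] pointing down, gripper open.
Joint ranges: [-2.99, 2.99], [-0.89, 2.07], [0.3, 2.58], [-1.14, 4.28], [0, 2.63], [-3.12, 3.12]. Speed limits (rad/s): [2.57, 2.57, 3.01, 3.14, 3.14, 3.14].

## Interface

Orientations are given as a unit quaternion [w, x, y, z].
In Python, from bench import ctrl gives the robot as it stands.
- The arm moves only by the tool servo_tool, never from a script. Its argument "targets" is a list of rows, each a list of 7 numbers: the turn, a rotation vector about the tool's x, y, z in rad, then the shift along the tool's x, y, z in mm, then the opening, from -1 (shut) to 1 (fully open). A call has exactly 8 rows; each row is the pose to reach, as a shift and turn from the pose measured when the call began, along the tool's axes at that moment; what a row does not reach only later rows make up. A row lasts 1/8 s, in which the tool goes at most 62.5 mm and 10.7 degrees, less where a joint would pass 70% of its speed; a pose out of reach is approached as far as the arm can. A call with a gripper value outside its range is refused whole. The fingers move at their own pace and stop on an object; the grip force is fixed at half the most. Time passes only in rows, so rows that repeat a pose let the fingers close, or fill a call up. It gives the time, the measured TCP pose, the force and the opening at its end, in the units of the state.
- ctrl.get_obs(): the state, without advancing time (a new reading comes with each control period).
- ctrl.camera(name): name is "scene" or "top" or "wrist"; returns a dict with "pixels" (384x512x3 uint8, blue, green, red), "intrinsics" (3x3 intrinsics, pixels), "R" (3x3) and "t" (3): a world point X has camera coordinates R X + t; the wrist camera has in their place "tool_from_camera" (4x4, takes a point from camera to tool coordinates, whose origin is the TCP and whose axes are the tool frame's). Camera axes: x right, y down, z forward; pixel columns grow to the right and rows downward; lengths in m; the calibration is good to about 2 mm. A picture is of the moment at which its call begins: read the wrist's pose just before it. There is no depth.
- ctrl.hand_in(): hands the job in, once; it reports no verdict.
The state is a dict: "time_s": time; "q": joint angles; "dq": joint speeds; "joint_efforts": joint torques, N m; "eef_pos": TCP position; "eef_rot": TCP orientation; "wrist_force": force on the tool from outside, world axes, zero at the start; "torque": the same for the moment, N m; "opening": opening from 0.0 (shut) to 1.0 (fully open).
Only numpy, scipy, OpenCV 4.12 (cv2) and the standard library are available. Lean on these libraries where they do the work, as an engineer would, in place of code of your own. Each camera call takes 0.05 s, during which the arm holds its last target.

## Task

Shut up the mould box: push its sliding cover fully home, so that its end is flush with the end of the box, then push the wooden locking bar round until it lies flat across the end of the cover. Only push with the fingertips, never pinching the bar; the round plaster disc lying on the cover must ride along without being touched, and the things standing around must be left alone.

Things in the scene. Friction and masses are not known exactly. Their poses are not given: they have to be found in the camera images.
- box: Low wooden box fixed to the bench, 210 mm along its x, 220 mm along its y, 102 mm high. Origin: centre of its underside; z up. Its turn on the bench varies. Two rails, 34 mm wide and level with the cover's top (102 mm above the bench), run along y at its +x and -x sides and guide the cover between them. The end with the locking bar is the -y end; its outer face, and the rails' ends, lie at y = -110 mm. The box's end wall below the cover is 80 mm high.
- cover_edge (a point): Middle of the outer (box -y) end of the sliding cover, on its top edge, 102 mm above the bench. The cover is a plywood plank 137 mm wide (along box x), 208 mm long (along box y) and 22 mm thick, its underside 80 mm above the bench; it sticks out past the -y end of the box, with free air under it, by as much as it is open. This end face is 22 mm high and plain. Axes as the box's.
- cover (a joint): How far the cover is open, in m: 0 = shut, its end flush with the box's -y end (a hard stop); it slides straight along box y, and closes towards box +y. Starts 0.06 to 0.12 open. It stays where it is left; rubs with about 2.5 N, and a push of 3 to 6 N moves it.
- bar_pivot (a point): The locking bar's upright pivot axis at the bar's mid-height (90 mm above the bench), on a lug at the box's -y end, box x = -87.5 mm, y = -122 mm. A flat bolt head 14 mm across stands 3 mm proud of the bar there. Axes as the box's.
- bar_mid (a point): Point on the locking bar's centre line, 100 mm from the pivot, at mid-height; x axis towards the bar's free end. The bar is wooden, 18 mm wide, from 80 to 100 mm above the bench, and ends 170 mm from the pivot (13 mm behind it). Its long sides are bar_c1 (away from the cover: push here) and bar_c2 (comes to lie along the cover's end). Free air under it except at the lug (box y > -142 mm).
- bar (a joint): Angle of the locking bar, rad: 0 = across the end of the shut cover, pointing along box +x, lying along the rails' ends (a hard stop); it grows clockwise seen from above: 1.57 = pointing along box -y, beside the open cover's path; 2.3 = the other stop, leaning away from the cover. Starts 1.65 to 2.05. It is stiff to turn (about 0.12 N m, some 1.3 N at bar_mid) and stays where it is left.
- disc_center (a point): Centre of a loose round plaster mould, a disc 64 mm across and 28 mm high, lying on the cover's top (its centre 116 mm above the bench); z up. It rides with the cover, 0.1 to 0.2 kg.
- bottle: Bystander: clear capped plastic bottle, 62 mm across, 190 mm high, standing. Origin at the centre of its foot.
- pot: Bystander: open terracotta cup, 84 mm across at the rim, 85 mm high, standing. Origin at the centre of its foot.
- mallet: Bystander: mallet lying on the bench, steel head 44 mm across and 75 mm long along its own y, from the origin on; round handle 22 mm thick running from the head to -x, to 172 mm from the origin. Origin at the bench.
- slab: Bystander: plain plaster block 120 x 90 x 35 mm lying flat. Origin at the centre of its underside.
Mind the look-alikes: they are no part of the job. What is shaped like the part that bears disc_center but black or blue is not meant.

How it is judged:
By the outcome, as a careful person would: the job done as asked, in the order asked, and still so for the second after the job is handed in, with the robot touching nothing.
It also fails if it takes over 54 s, if anything falls off the work surface, if the arm or the gripper's body presses on something with over 40 N, if the wrist force passes 120 N, or if a joint passes its speed limit or range.

## Working session

There is one attempt and no reset: what is moved stays moved. The work goes in short steps, Python scripts to look and compute and a tool call to move; the robot and the scene stay as the last step left them, time stands still between calls to the robot, and variables do not carry over. Pictures are saved under pics/ and viewed, and the job is handed in when it is done.

Besides the shell and the picture viewer there is one more tool, called after "Call:" by a JSON object that holds its "api" and its "payload". servo_tool: Moves the arm, as the interface text tells. Its arguments: {"type":"object","properties":{"targets":{"type":"array","items":{"type":"array","items":{"type":"number"}}}},"required":["targets"]}

```bash
mkdir -p pics; ls; python3 - <<'E'
from bench import ctrl
import cv2,numpy as np
o=ctrl.get_obs();print(o)
for n in("scene","top","wrist"):
    c=ctrl.camera(n);cv2.imwrite(f"pics/{n}0.png",c["pixels"])
    np.savez(f"{n}0.npz",**c)
    print(n,{k:np.round(v,4).tolist() for k,v in c.items() if k!="pixels"})
E
```

```text
pics
{'time_s': 0.0, 'q': array([-1.41731270e+00,  1.81565376e-01,  1.60799376e+00, -6.87367429e-06,
        1.35376175e+00, -2.06283826e-01]), 'dq': array([ 0.00090226, -0.00200571, -0.00137337, -0.00117474,  0.00034026,
       -0.00027141]), 'joint_efforts': array([-1.99325106e-03, -4.44871330e+01, -3.51339662e+01, -3.05153280e-04,
        8.98982427e-03,  6.51000491e-06]), 'eef_pos': array([ 0.20237187, -0.53763802,  0.23037733]), 'eef_rot': array([ 0.12590173,  0.69571067,  0.12712348, -0.69568315]), 'wrist_force': array([0.3231622 , 0.11362203, 0.12875449]), 'torque': array([-0.02369437,  0.04604775,  0.00309431]), 'opening': 1.0021575354612997}
scene {'intrinsics': [[440.8774, 0.0, 251.2497], [0.0, 440.8774, 197.3255], [0.0, 0.0, 1.0]], 'R': [[-0.8604, 0.5096, 0.0112], [0.391, 0.6739, -0.6269], [-0.327, -0.5349, -0.7791]], 't': [0.5714, -0.1785, 1.5196]}
top {'intrinsics': [[473.2539, 0.0, 247.5311], [0.0, 473.2539, 189.6051], [0.0, 0.0, 1.0]], 'R': [[-0.0274, -0.9996, -0.0116], [-0.987, 0.0289, -0.158], [0.1582, 0.0071, -0.9874]], 't': [-0.0123, 0.6593, 1.2407]}
wrist {'intrinsics': [[283.0536, 0.0, 250.8658], [0.0, 283.0536, 188.8537], [0.0, 0.0, 1.0]], 'tool_from_camera': [[-0.0001, -0.3048, 0.9524, -0.1435], [1.0, 0.0005, 0.0003, 0.0001], [-0.0006, 0.9524, 0.3048, -0.0769], [0.0, 0.0, 0.0, 1.0]]}
```

View pics/scene0.png

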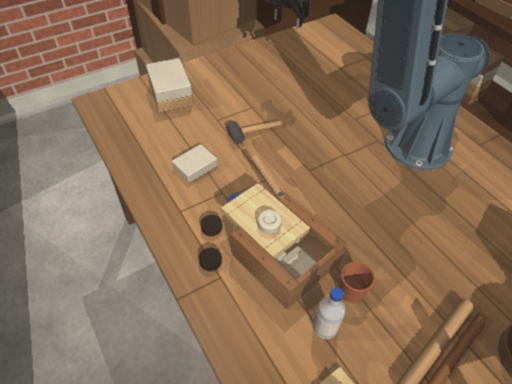

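View pics/top0.png

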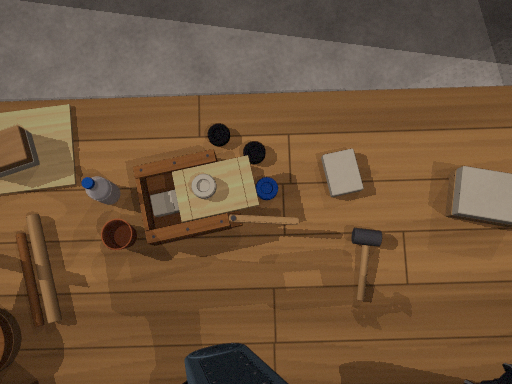

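View pics/wrist0.png

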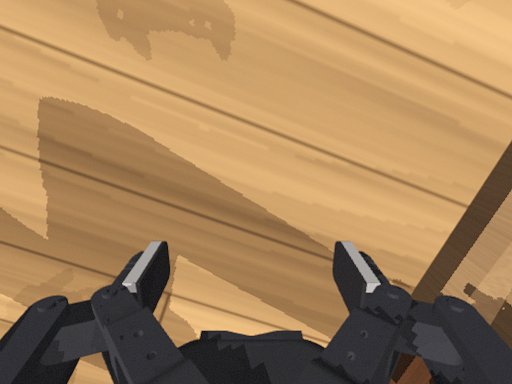

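```bash
python3 - <<'E'
import cv2
t=cv2.imread("pics/top0.png")[120:270,80:320]
cv2.imwrite("pics/topz.png",cv2.resize(t,None,fx=3.3,fy=3.3,interpolation=cv2.INTER_CUBIC))
t=cv2.imread("pics/scene0.png")[150:320,190:390]
cv2.imwrite("pics/scenez.png",cv2.resize(t,None,fx=3.5,fy=3.5,interpolation=cv2.INTER_CUBIC))
E
```

```text
(no output)
```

View pics/topz.png

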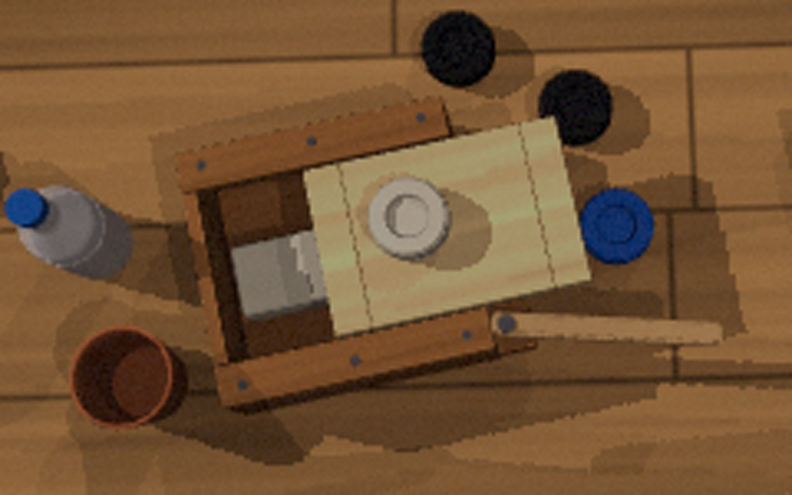

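View pics/scenez.png

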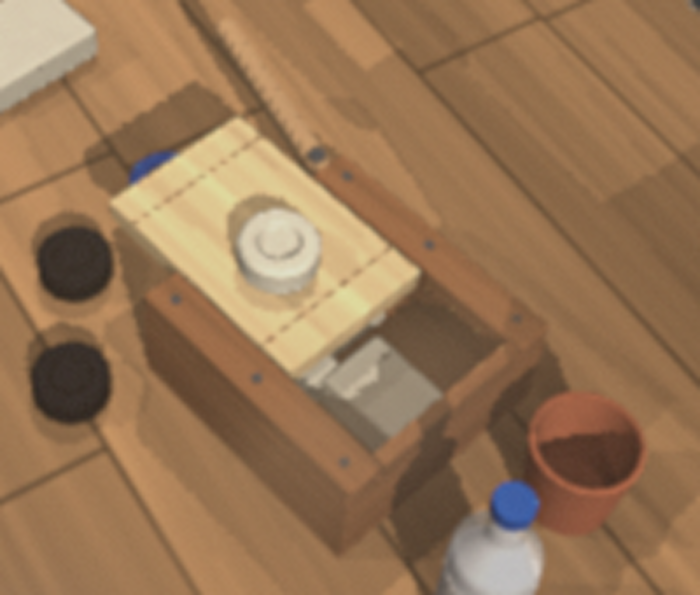

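```bash
cat > h.py <<'E'
import numpy as np,cv2
def ray(c,uv,z):
    K,R,t=c["intrinsics"],c["R"],c["t"]
    d=R.T@np.linalg.inv(K)@np.array([uv[0],uv[1],1.]);o=-R.T@t
    return o+d*(z-o[2])/d[2]
def proj(c,X):
    p=c["intrinsics"]@(c["R"]@np.array(X)+c["t"]);return p[:2]/p[2]
def z(u,v,n="top"): return (u/3.3+80-.35,v/3.3+120-.35) if n=="top" else (u/3.5+190-.35,v/3.5+150-.35)
E
python3 - <<'E'
from h import *
T=np.load("top0.npz");S=np.load("scene0.npz")
hs=cv2.cvtColor(T["pixels"],cv2.COLOR_BGR2HSV)
print("cover hsv",hs[165,240],hs[200,215],"wood",hs[140,320],"bar",hs[219,270],"rail",hs[160,190])
P=lambda u,v,zz,n="top":ray(T if n=="top" else S,z(u,v,n),zz)
top=[P(*p,.102) for p in[(556,118),(590,280),(336,334),(305,170)]]
sc=[P(*p,.102,"s") for p in[(112,205),(240,118),(420,272),(294,373)]]
print("cov top",np.round(top,4)); print("cov scene",np.round(sc,4))
for c in(top,sc):print([round(np.linalg.norm(c[i]-c[(i+1)%4]),4) for i in range(4)])
print("rails top",[np.round(P(*p,.102),4) for p in[(441,97),(450,134),(177,155),(187,192),(488,310),(493,347),(233,410),(216,365)]])
print("pivot",P(507,324,.103),P(318,155,.103,"s"),"barend",P(722,324,.1),P(720,342,.1))
print("disc",P(409,216,.13),P(280,237,.13,"s"))
E
```

```text
cover hsv [ 22  87 165] [ 17 113 131] wood [ 16 156 144] bar [ 15 129 156] rail [ 13 176 120]
cov top [[ 0.7426 -0.0354  0.102 ]
 [ 0.6105 -0.0587  0.102 ]
 [ 0.5734  0.1428  0.102 ]
 [ 0.706   0.167   0.102 ]]
cov scene [[ 0.7438 -0.0274  0.102 ]
 [ 0.6102 -0.054   0.102 ]
 [ 0.5716  0.1468  0.102 ]
 [ 0.7024  0.1737  0.102 ]]
[np.float64(0.1342), np.float64(0.2049), np.float64(0.1348), np.float64(0.2057)]
[np.float64(0.1362), np.float64(0.2045), np.float64(0.1335), np.float64(0.2053)]
rails top [array([0.7628, 0.0569, 0.102 ]), array([0.732 , 0.0501, 0.102 ]), array([0.7214, 0.2701, 0.102 ]), array([0.6908, 0.2617, 0.102 ]), array([0.589 , 0.0225, 0.102 ]), array([0.5596, 0.0192, 0.102 ]), array([0.516 , 0.2239, 0.102 ]), array([0.5517, 0.2375, 0.102 ])]
pivot [0.5773615  0.00772943 0.103     ] [0.57659246 0.01188316 0.103     ] barend [ 0.57281693 -0.16167833  0.1       ] [ 0.55866256 -0.15947594  0.1       ]
disc [0.66127065 0.08115976 0.13      ] [0.6582355 0.0820104 0.13     ]
```

```bash
cat >> h.py <<'E'
from scipy.spatial.transform import Rotation as Ro
def pose(o):
    w,x,y,z_=o["eef_rot"];return Ro.from_quat([x,y,z_,w]).as_matrix(),o["eef_pos"]
TH=0.188
bx=np.array([np.cos(TH),np.sin(TH),0]);by=np.array([-np.sin(TH),np.cos(TH),0])
E0=np.array([.6609,.0392,0]) # box (0,-110)
def W(x,y,z): return E0+bx*x+by*(y+.110)+np.array([0,0,z])
def B(X): d=np.array(X)-E0; return np.array([d@bx,d@by-.110,X[2]])
def plan(X,o,jaw=None):
    R,p=pose(o)
    print("R\n",np.round(R,3),"p",np.round(p,4),"box",np.round(B(p),4),"F",np.round(o["wrist_force"],1))
    print("shift mm",np.round(1000*R.T@(np.array(X)-p),1))
    if jaw is not None:
        for s in(1,-1):
            Rt=np.c_[[0,0,-1],s*jaw,np.cross([0,0,-1],s*jaw)]
            print("turn",np.round(Ro.from_matrix(R.T@Rt).as_rotvec(),3))
E
python3 - <<'E'
from bench import ctrl
from h import *
o=ctrl.get_obs();X=W(0,-.245,.19);print(X);plan(X,o,bx)
E
```

```text
[ 0.68613076 -0.0934213   0.19      ]
R
 [[-0.     0.352 -0.936]
 [ 0.001 -0.936 -0.352]
 [-1.    -0.001 -0.   ]] p [ 0.2024 -0.5378  0.2306] box [-0.5583 -0.5911  0.2306] F [-0.6  1.1  0.8]
shift mm [  41.1 -245.5 -609.2]
turn [-1.399e+00 -1.000e-03  1.000e-03]
turn [1.743e+00 1.000e-03 1.000e-03]
```

Call:
{"api": "servo_tool", "payload": {"targets": [[-0.17,0,0,5,-23,-57,-1],[-0.34,0,0,10,-46,-114,-1],[-0.51,0,0,15,-69,-171,-1],[-0.68,0,0,20,-92,-228,-1],[-0.85,0,0,25,-115,-285,-1],[-1.02,0,0,30,-138,-342,-1],[-1.2,0,0,35,-161,-399,-1],[-1.38,0,0,40,-184,-456,-1]]}}

```text
time_s: 1.15
eef_pos: [0.5656, -0.2033, 0.1907]
eef_rot: [0.541, 0.455, 0.542, -0.454]
wrist_force: [0.8, -0.7, 0.9]
opening: 0.002
```

```bash
python3 - <<'E'
from bench import ctrl
from h import *
o=ctrl.get_obs();print(o["time_s"],o["opening"],o["q"]);plan(W(0,-.235,.090),o,bx)
E
```

```text
1.15 0.001863880128083069 [-5.42816603e-01  2.75765216e-01  1.57740439e+00  9.42075448e-04
  1.28931876e+00 -7.18057980e-01]
R
 [[-0.     0.985  0.174]
 [ 0.001  0.174 -0.985]
 [-1.    -0.    -0.001]] p [ 0.5656 -0.2033  0.1907] box [-0.1389 -0.3304  0.1907] F [ 0.8 -0.7  0.9]
shift mm [100.8 137.7 -97.1]
turn [-0.013 -0.001  0.   ]
turn [3.129e+00 0.000e+00 2.000e-03]
```

Call:
{"api": "servo_tool", "payload": {"targets": [[0,0,0,0,46,-32,-1],[0,0,0,0,92,-64,-1],[-0.01,0,0,10,138,-97,-1],[-0.013,0,0,40,138,-97,-1],[-0.013,0,0,70,138,-97,-1],[-0.013,0,0,95,138,-97,-1],[-0.013,0,0,103,138,-97,-1],[-0.013,0,0,103,138,-97,-1]]}}

```text
time_s: 2.15
eef_pos: [0.6843, -0.0836, 0.0874]
eef_rot: [0.544, 0.451, 0.545, -0.451]
wrist_force: [0.7, 0.4, 0.1]
opening: -0.001
```

```bash
python3 - <<'E'
from bench import ctrl
from h import *
o=ctrl.get_obs();plan(W(0,-.121,.088),o,bx)
T=ctrl.camera("top");S=ctrl.camera("scene");np.savez("top1.npz",**T);np.savez("scene1.npz",**S)
a=cv2.resize(T["pixels"][130:250,170:320],None,fx=4,fy=4,interpolation=cv2.INTER_CUBIC)
b=cv2.resize(S["pixels"][150:300,190:350],None,fx=3.2,fy=3.2,interpolation=cv2.INTER_CUBIC)
cv2.imwrite("pics/t1.png",a);cv2.imwrite("pics/s1.png",b)
E
```

```text
R
 [[-0.001  0.982  0.187]
 [ 0.002  0.187 -0.982]
 [-1.    -0.001 -0.002]] p [ 0.6843 -0.0836  0.0874] box [ 1.00e-04 -2.35e-01  8.74e-02] F [0.7 0.4 0.1]
shift mm [-4.00e-01 -1.00e-01 -1.14e+02]
turn [-0.    -0.002  0.001]
turn [3.141e+00 2.000e-03 3.000e-03]
```

View pics/t1.png

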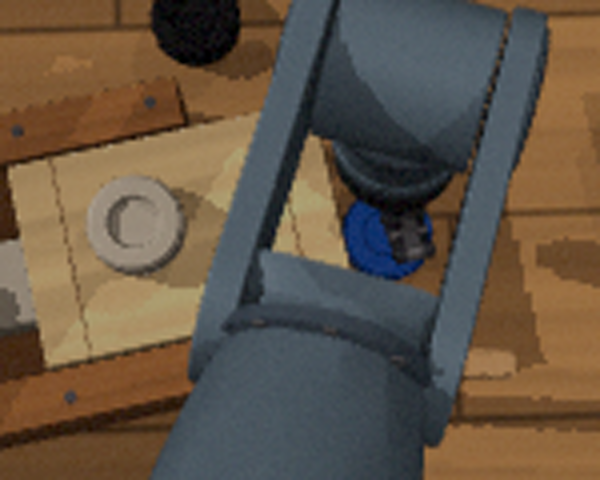

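View pics/s1.png

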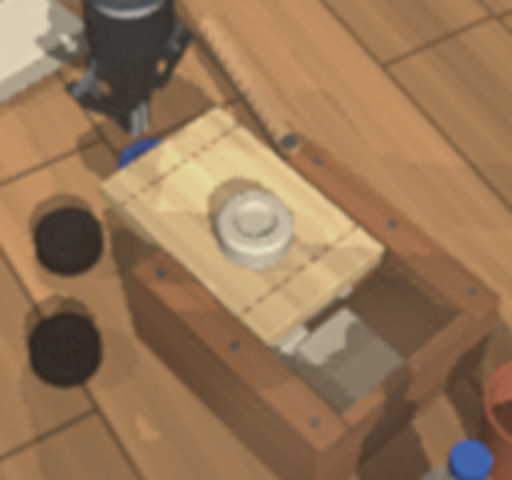

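Call:
{"api": "servo_tool", "payload": {"targets": [[0,0,0,0,0,-10,-1],[0,0,0,0,0,-20,-1],[0,0,0,0,0,-26,-1],[0,0,0,0,0,-33,-1],[0,0,0,0,0,-41,-1],[0,0,0,0,0,-50,-1],[0,0,0,0,0,-58,-1],[0,0,0,0,0,-66,-1]]}}

```text
time_s: 3.25
eef_pos: [0.6732, -0.0186, 0.0893]
eef_rot: [0.545, 0.452, 0.544, -0.45]
wrist_force: [1.3, -3.3, 2.2]
opening: 0.001
```

```bash
python3 - <<'E'
from bench import ctrl
from h import *
o=ctrl.get_obs();plan(W(0,-.121,.088),o,bx)
S=ctrl.camera("scene")
b=cv2.resize(S["pixels"][150:300,190:350],None,fx=3.2,fy=3.2,interpolation=cv2.INTER_CUBIC)
cv2.imwrite("pics/s2.png",b)
E
```

```text
R
 [[ 0.002  0.982  0.187]
 [ 0.001  0.187 -0.982]
 [-1.     0.002 -0.   ]] p [ 0.6732 -0.0186  0.0893] box [ 0.0012 -0.1691  0.0893] F [ 1.3 -3.3  2.2]
shift mm [  1.3  -1.3 -48.1]
turn [-0.    -0.    -0.002]
turn [ 3.141e+00 -3.000e-03  0.000e+00]
```

View pics/s2.png

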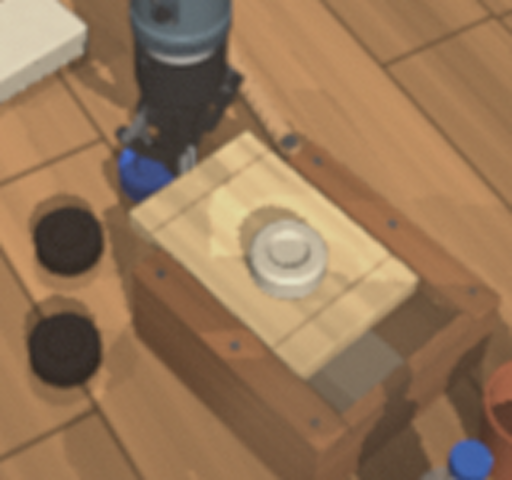

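Call:
{"api": "servo_tool", "payload": {"targets": [[0,0,0,1,0,-6,-1],[0,0,0,2,0,-12,-1],[0,0,0,2,0,-18,-1],[0,0,0,2,-1,-23,-1],[0,0,0,2,-1,-28,-1],[0,0,0,2,-1,-33,-1],[0,0,0,2,-1,-37,-1],[0,0,0,2,-1,-41,-1]]}}

```text
time_s: 4.3
eef_pos: [0.664, 0.023, 0.087]
eef_rot: [0.545, 0.451, 0.545, -0.45]
wrist_force: [2.6, -2.4, -2.4]
opening: -0.003
```

```bash
python3 - <<'E'
from bench import ctrl
from h import *
o=ctrl.get_obs();plan(W(0,-.121,.088),o,bx)
S=ctrl.camera("scene")
b=cv2.resize(S["pixels"][150:300,190:350],None,fx=3.2,fy=3.2,interpolation=cv2.INTER_CUBIC)
cv2.imwrite("pics/s3.png",b)
E
```

```text
R
 [[ 0.001  0.982  0.187]
 [ 0.002  0.187 -0.982]
 [-1.     0.001 -0.001]] p [0.664 0.023 0.087] box [-0.     -0.1265  0.087 ] F [ 2.6 -2.4 -2.4]
shift mm [-1.   0.  -5.5]
turn [ 0.    -0.001 -0.001]
turn [-3.141e+00  2.000e-03 -2.000e-03]
```

View pics/s3.png

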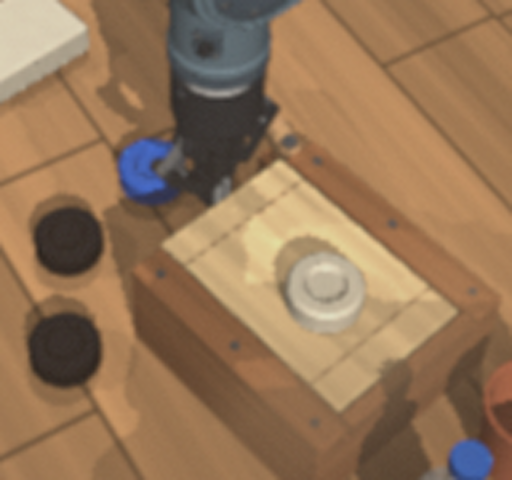

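Call:
{"api": "servo_tool", "payload": {"targets": [[0,0,0,0,0,-2,-1],[0,0,0,0,0,-4,-1],[0,0,0,0,0,-6,-1],[0,0,0,0,0,-8,-1],[0,0,0,0,0,-9,-1],[0,0,0,0,0,-10,-1],[0,0,0,0,0,-11,-1],[0,0,0,0,0,-11,-1]]}}

```text
time_s: 5.35
eef_pos: [0.6632, 0.0266, 0.0872]
eef_rot: [0.547, 0.45, 0.542, -0.453]
wrist_force: [4.1, -26.3, -5.1]
opening: 0.001
```

```bash
python3 - <<'E'
from bench import ctrl
from h import *
o=ctrl.get_obs();plan(W(0,-.121,.088),o,bx)
S=ctrl.camera("scene")
b=cv2.resize(S["pixels"][150:300,190:350],None,fx=3.2,fy=3.2,interpolation=cv2.INTER_CUBIC)
cv2.imwrite("pics/s4.png",b)
E
```

```text
R
 [[ 0.004  0.983  0.186]
 [-0.009  0.186 -0.983]
 [-1.     0.002  0.009]] p [0.6632 0.0266 0.0872] box [-1.000e-04 -1.228e-01  8.720e-02] F [  4.1 -26.3  -5.1]
shift mm [-0.8  0.1 -1.8]
turn [-0.001  0.009 -0.002]
turn [ 3.14e+00 -3.00e-03 -1.40e-02]
```

View pics/s4.png

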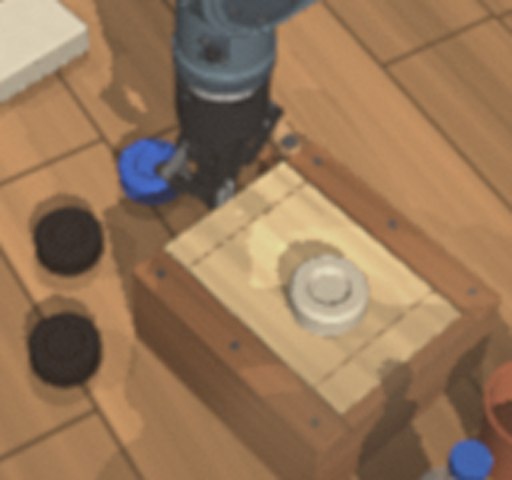

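Call:
{"api": "servo_tool", "payload": {"targets": [[0,0.009,0,0,0,20,-1],[0,0.009,0,-35,0,40,-1],[0,0.009,0,-65,-40,60,-1],[0,0.009,0,-65,-95,80,-1],[0,0.009,0,-65,-150,100,-1],[0,0.009,0,-50,-168,102,-1],[0,0.009,0,-15,-168,102,-1],[0,0.009,0,3,-168,102,-1]]}}

```text
time_s: 6.4
eef_pos: [0.5158, -0.1041, 0.0833]
eef_rot: [0.544, 0.452, 0.545, -0.451]
wrist_force: [-0.2, 0.8, -0.9]
opening: -0.001
```

```bash
python3 - <<'E'
from bench import ctrl
from h import *
o=ctrl.get_obs();plan(W(-.165,-.225,.084),o,bx)
S=ctrl.camera("scene");T=ctrl.camera("top");np.savez("scene5.npz",**S);np.savez("top5.npz",**T)
b=cv2.resize(S["pixels"][130:290,190:350],None,fx=3.5,fy=3.5,interpolation=cv2.INTER_CUBIC)
cv2.imwrite("pics/s5.png",b)
b=cv2.resize(T["pixels"][130:250,120:320],None,fx=4,fy=4,interpolation=cv2.INTER_CUBIC)
cv2.imwrite("pics/t5.png",b)
E
```

```text
R
 [[-0.     0.983  0.185]
 [ 0.002  0.185 -0.983]
 [-1.    -0.    -0.002]] p [ 0.5158 -0.1041  0.0833] box [-0.1693 -0.2236  0.0833] F [-0.2  0.8 -0.9]
shift mm [-0.7  4.3  1.4]
turn [-0.002 -0.002  0.   ]
turn [3.14e+00 0.00e+00 3.00e-03]
```

View pics/s5.png

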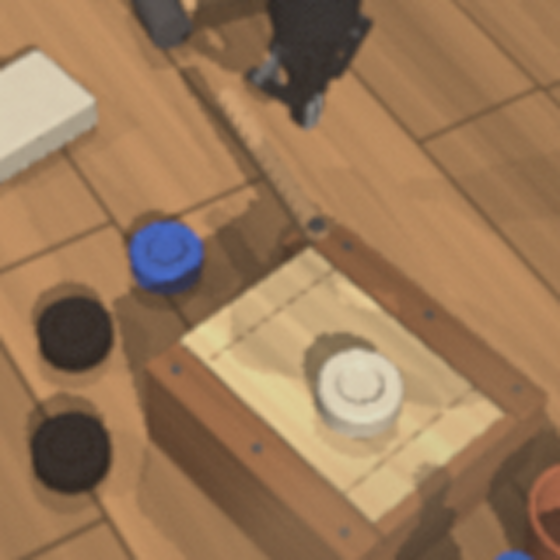

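View pics/t5.png

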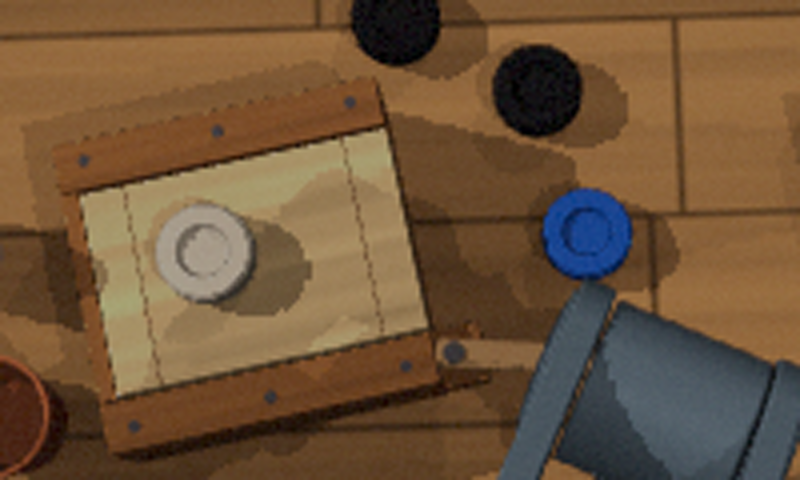

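```bash
cat >> h.py <<'E'
def arc(a,r=.11):
    d=np.array([np.cos(a),-np.sin(a)]);n=np.array([np.sin(a),np.cos(a)])
    h=.0145*abs(np.sin(a))+.011*abs(np.cos(a))
    q=np.array([-.0875,-.1235])+r*d-(.009+h)*n
    return W(q[0],q[1],.083)
def rows(o,As):
    R,p=pose(o)
    for a in As: print(a,np.round(1000*R.T@(arc(a)-p),0))
E
python3 - <<'E'
from bench import ctrl
from h import *
o=ctrl.get_obs();rows(o,[1.9,1.83,1.76,1.69,1.6,1.5,1.4,1.3,1.2,1.1])
E
```

```text
1.9 [-0. 22. -4.]
1.83 [-0. 29. -0.]
1.76 [-0. 37.  3.]
1.69 [-0. 44.  6.]
1.6 [-0. 55.  9.]
1.5 [-0. 66. 12.]
1.4 [-0. 76. 13.]
1.3 [-0. 87. 13.]
1.2 [-0. 97. 12.]
1.1 [ -1. 108.  10.]
```

Call:
{"api": "servo_tool", "payload": {"targets": [[0,0,0,0,15,-2,-1],[0,0,0,0,25,0,-1],[0,0,0,0,33,2,-1],[0,0,0,0,40,4,-1],[0,0,0,0,47,7,-1],[0,0,0,0,55,9,-1],[0,0,0,0,63,11,-1],[0,0,0,0,71,12,-1]]}}

```text
time_s: 7.5
eef_pos: [0.5879, -0.1024, 0.0824]
eef_rot: [0.543, 0.451, 0.546, -0.451]
wrist_force: [-2.0, 0.3, 0.6]
opening: 0.0
```

```bash
python3 - <<'E'
from bench import ctrl
from h import *
o=ctrl.get_obs();plan(W(-.165,-.225,.084),o,bx);rows(o,[1.5,1.4,1.3,1.2,1.1,1.,.9,.8,.7,.6,.5])
S=ctrl.camera("scene")
b=cv2.resize(S["pixels"][130:290,190:350],None,fx=3.5,fy=3.5,interpolation=cv2.INTER_CUBIC)
cv2.imwrite("pics/s6.png",b)
E
```

```text
R
 [[-0.003  0.983  0.186]
 [ 0.003  0.186 -0.983]
 [-1.    -0.002 -0.003]] p [ 0.5879 -0.1024  0.0824] box [-0.0982 -0.2354  0.0824] F [-2.   0.3  0.6]
shift mm [ -1.4 -66.8 -10.4]
turn [-0.001 -0.003  0.002]
turn [3.14  0.004 0.005]
1.5 [-1. -6. -0.]
1.4 [-1.  5.  1.]
1.3 [-1. 15.  1.]
1.2 [-1. 26.  0.]
1.1 [-1. 37. -2.]
1.0 [-1. 47. -5.]
0.9 [-1. 58. -9.]
0.8 [ -1.  68. -14.]
0.7 [ -1.  78. -21.]
0.6 [ -1.  87. -28.]
0.5 [ -1.  95. -37.]
```

View pics/s6.png

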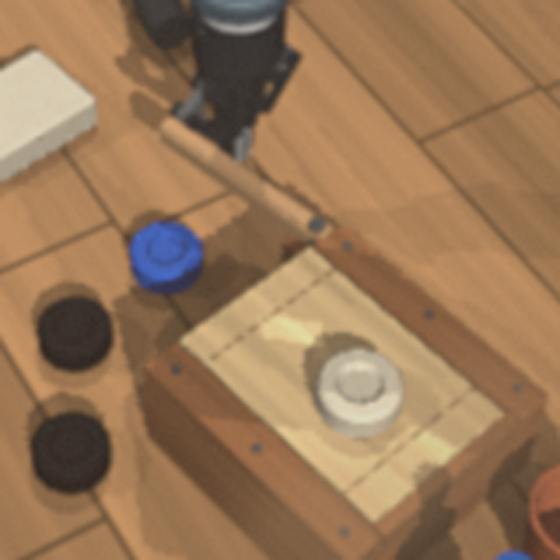

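Call:
{"api": "servo_tool", "payload": {"targets": [[0,0,0,0,11,1,-1],[0,0,0,0,22,1,-1],[0,0,0,0,33,-1,-1],[0,0,0,0,44,-4,-1],[0,0,0,0,55,-8,-1],[0,0,0,0,66,-13,-1],[0,0,0,0,76,-19,-1],[0,0,0,0,84,-26,-1]]}}

```text
time_s: 8.55
eef_pos: [0.6671, -0.0607, 0.0826]
eef_rot: [0.544, 0.451, 0.545, -0.451]
wrist_force: [-0.9, 0.4, -1.0]
opening: 0.002
```

```bash
python3 - <<'E'
from bench import ctrl
from h import *
o=ctrl.get_obs();plan(W(-.165,-.225,.084),o,bx);rows(o,[.7,.6,.5,.4,.3,.2,.1,0])
S=ctrl.camera("scene")
b=cv2.resize(S["pixels"][130:290,190:350],None,fx=3.5,fy=3.5,interpolation=cv2.INTER_CUBIC)
cv2.imwrite("pics/s7.png",b)
E
```

```text
R
 [[-0.001  0.983  0.186]
 [ 0.002  0.186 -0.983]
 [-1.    -0.001 -0.002]] p [ 0.6671 -0.0607  0.0826] box [-0.0125 -0.2093  0.0826] F [-0.9  0.4 -1. ]
shift mm [  -1.3 -152.4   15.8]
turn [-0.001 -0.002  0.001]
turn [3.14e+00 1.00e-03 4.00e-03]
0.7 [-0. -8.  5.]
0.6 [-0.  1. -2.]
0.5 [ -0.   9. -11.]
0.4 [ -0.  17. -20.]
0.3 [ -0.  23. -31.]
0.2 [ -0.  28. -42.]
0.1 [ -0.  32. -54.]
0 [ -0.  35. -66.]
```

View pics/s7.png

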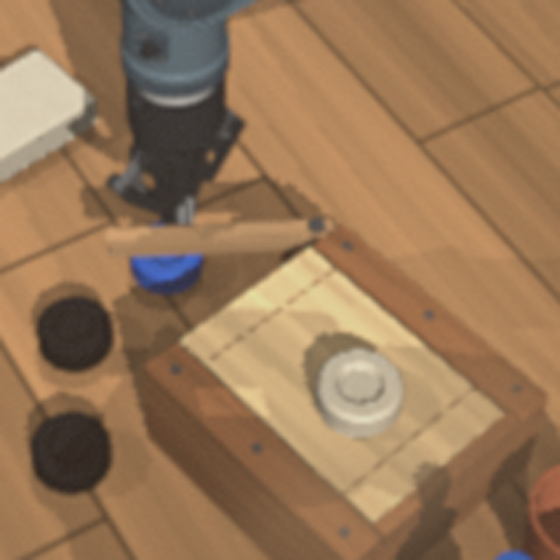

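Bar is at about 0.6 rad; the disc and cover are unchanged. Continue the arc.

Call:
{"api": "servo_tool", "payload": {"targets": [[0,0,0,0,6,-7,-1],[0,0,0,0,12,-15,-1],[0,0,0,0,18,-23,-1],[0,0,0,0,23,-31,-1],[0,0,0,0,27,-39,-1],[0,0,0,0,30,-47,-1],[0,0,0,0,33,-54,-1],[0,0,0,0,34,-60,-1]]}}

```text
time_s: 9.6
eef_pos: [0.6902, 0.0061, 0.083]
eef_rot: [0.544, 0.452, 0.545, -0.45]
wrist_force: [-0.4, -1.3, -0.7]
opening: -0.0
```

```bash
python3 - <<'E'
from bench import ctrl
from h import *
o=ctrl.get_obs();plan(W(-.165,-.225,.084),o,bx);rows(o,[.1,0])
S=ctrl.camera("scene")
b=cv2.resize(S["pixels"][130:290,190:350],None,fx=3.5,fy=3.5,interpolation=cv2.INTER_CUBIC)
cv2.imwrite("pics/s8.png",b)
E
```

```text
R
 [[-0.     0.982  0.186]
 [ 0.003  0.186 -0.982]
 [-1.     0.    -0.003]] p [0.6902 0.0061 0.083 ] box [ 0.0226 -0.148   0.083 ] F [-0.4 -1.3 -0.7]
shift mm [  -1.3 -187.5   77.1]
turn [-0.    -0.003 -0.   ]
turn [ 3.141e+00 -1.000e-03  4.000e-03]
0.1 [-0. -3.  8.]
0 [-0. -0. -4.]
```

View pics/s8.png

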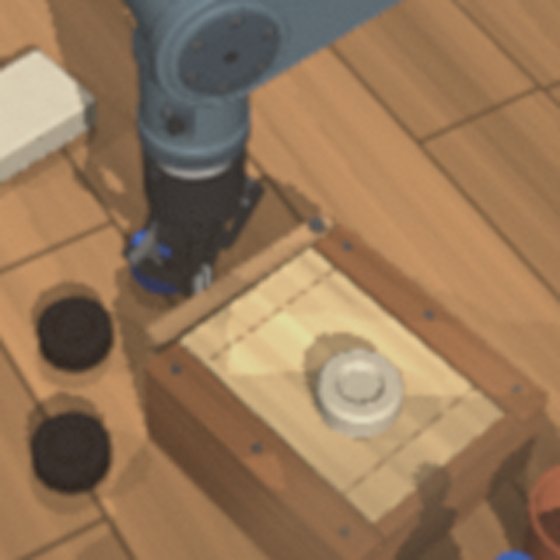

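Almost closed. Push gently to the stop.

Call:
{"api": "servo_tool", "payload": {"targets": [[0,0,0,0,0,-2,-1],[0,0,0,0,0,-4,-1],[0,0,0,0,0,-6,-1],[0,0,0,0,0,-8,-1],[0,0,0,0,0,-9,-1],[0,0,0,0,0,-10,-1],[0,0,0,0,0,-10,-1],[0,0,0,0,0,-10,-1]]}}

```text
time_s: 10.65
eef_pos: [0.6896, 0.0105, 0.0832]
eef_rot: [0.546, 0.451, 0.542, -0.452]
wrist_force: [4.3, -19.5, -4.3]
opening: -0.001
```

```bash
python3 - <<'E'
from bench import ctrl
from h import *
o=ctrl.get_obs();plan(W(.02,-.2,.13),o,bx)
E
```

```text
R
 [[ 0.003  0.983  0.185]
 [-0.005  0.185 -0.983]
 [-1.     0.002  0.005]] p [0.6896 0.0105 0.0832] box [ 0.0228 -0.1435  0.0832] F [  4.3 -19.5  -4.3]
shift mm [-46.5  -2.6  56.7]
turn [-0.002  0.005 -0.002]
turn [ 3.139e+00 -3.000e-03 -8.000e-03]
```

Call:
{"api": "servo_tool", "payload": {"targets": [[0,0.005,0,0,0,15,-1],[0,0.005,0,0,0,45,-1],[0,0.005,0,-30,0,80,-1],[0,0.005,0,-70,0,130,-1],[0,0.005,0,-110,0,180,-1],[0,0.005,0,-130,0,220,-1],[0,0.005,0,-130,0,240,-1],[0,0.005,0,-130,0,240,-1]]}}

```text
time_s: 11.65
eef_pos: [0.7327, -0.2253, 0.2123]
eef_rot: [0.543, 0.452, 0.544, -0.451]
wrist_force: [0.4, 0.3, -0.4]
opening: 0.001
```

```bash
python3 - <<'E'
from bench import ctrl
from h import *
o=ctrl.get_obs();print(o["eef_pos"],o["wrist_force"])
S=ctrl.camera("scene");T=ctrl.camera("top");np.savez("top9.npz",**T)
cv2.imwrite("pics/s9.png",cv2.resize(S["pixels"][130:290,190:350],None,fx=3.5,fy=3.5,interpolation=cv2.INTER_CUBIC))
cv2.imwrite("pics/t9.png",cv2.resize(T["pixels"][130:250,120:320],None,fx=4,fy=4,interpolation=cv2.INTER_CUBIC))
E
```

```text
[ 0.73274793 -0.22527991  0.21231894] [ 0.42125756  0.34211201 -0.42903716]
```

View pics/s9.png

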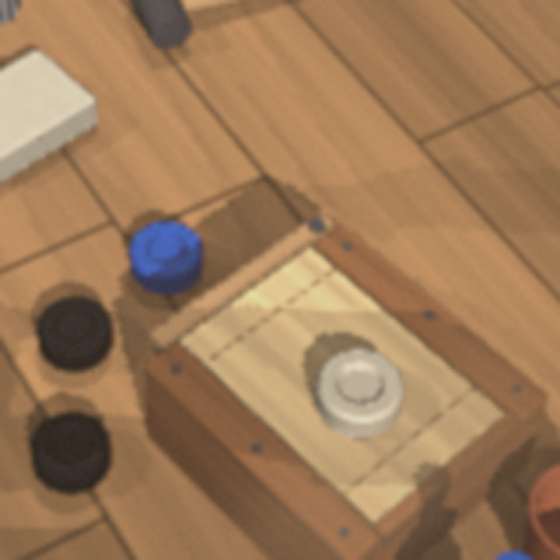

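View pics/t9.png

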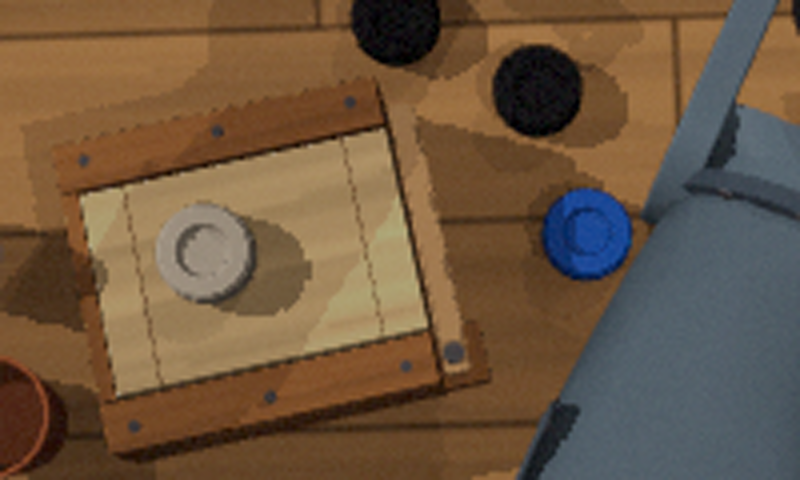

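Both pictures show the bar lying along the rails' ends (top crop, (400,105) to (455,370)). The cover end is flush, the disc is in place, and the robot is clear.

```bash
python3 -c "
from bench import ctrl
print(ctrl.hand_in())"
```

```text
the job is handed in; nothing more can be done
None
```

The mould box is shut and locked. I pushed the cover home with the closed fingertips, then pushed the locking bar round from its outer side until it lay flat across the cover's end. The job was handed in at about 12 s of the 54 s allowed.

- **Cover:** it stopped hard at about 26 N. The top and scene pictures show its end flush with the rails' ends.
- **Bar:** it stopped hard at about 20 N, with the fingertip within 1 mm of where I expected it. After I backed away, the pictures still show the bar lying along the rails' ends.
- **Disc and bystanders:** the disc rode along untouched. The mallet, slab and pot looked unmoved wherever the pictures showed them, though I did not measure this. The bottle was mostly outside the later pictures, but the arm worked at the other end of the box.
- **Robot:** it ended clear of everything, with the wrist force near zero.
- **Disagreements:** the top and scene cameras differed by about 1 to 7 mm in y at the start. The cover stopped about 2 mm short of my estimate of its end position. I relied on the hard stops for the final positions.

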